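# Stack a plaster slip-casting mould on its battens ready for strapping

## Robot

A 7-joint arm with a two-finger parallel gripper is mounted at the origin on the work surface. World frame = base frame: x ahead of the robot, y to its left, z up, the work surface at z = 0. Lengths are in m, angles in rad, forces in N, time in s.
With the tool pointing down it reaches from about 0.4 to 0.85 m from the base axis. Payload 4.5 kg.
Tool frame: the origin (TCP) lies on the centre line of the jaws, within the pads' length; the fingertips stand 8 mm ahead of it and the grasp point (between the pads) lies 11 mm behind it; z points along the fingers, x is the direction in which the jaws open and shut, and the axes are right-handed (so a half turn about z gives the same grasp; the last joint's range is limited). The gripper opens to 88 mm and grips with 3 to 60 N. Pads are 18 mm wide; open, the fingers measure 123 mm over their backs; the gripper's body (75 mm by 187 mm) begins 45 mm behind the grasp point.
Start: joints at [-1.091, 0.689, -0.195, 1.565, 0.157, 0.902, -0.215], TCP at [0.269, 0.564, 0.247] pointing down, gripper open.
Joint ranges: [-3.01, 3.01], [-0.46, 2.08], [-1.47, 1.51], [0.13, 2.56], [-1, 4.14], [0.04, 2.09], [-2.66, 2.66]. Speed limits (rad/s): [2.57, 2.57, 3.14, 3.14, 3.14, 3.14, 3.14].

## Interface

Orientations are given as a unit quaternion [x, y, z, w].
In Python, from plant import r gives the robot as it stands.
- The arm moves only by the shell command python3 -m pendant 'ROWS' [FORCE]. ROWS is JSON, a list of rows, each a list of 3 entries, a list of its own where there are three numbers: the turn, a rotation vector about the tool's x, y, z in rad, then the shift along the tool's x, y, z in m, then the opening, from 0 (shut) to 1 (fully open). In form: [[[wx, wy, wz], [tx, ty, tz], claw], ...]. A call has 1 to 10 rows; each row is the pose to reach, as a shift and turn from the pose commanded when the call began, along the tool's axes at that moment; what a row does not reach only later rows make up. A row lasts 1/10 s, in which the tool goes at most 50 mm and 8.59 degrees, less where a joint would pass 70% of its speed; a pose out of reach is approached as far as the arm can. A call with a gripper value outside its range is refused whole. The fingers move at their own pace and stop on an object; FORCE is the grip in N (left out, the last holds). Time passes only in rows, so rows that repeat a pose let the fingers close. It gives the time, the measured TCP pose, the force and the opening at its end, in the units of the state.
- r.get_state(): the state, without advancing time (a new reading comes with each control period).
- r.snapshot(name): name is "scene" or "top" or "wrist"; returns a dict with "image" (400x640x3 uint8, red, green, blue), "mtx" (3x3 intrinsics, pixels), "R" (3x3) and "t" (3): a world point X has camera coordinates R X + t; the wrist camera has in their place "T_tool_cam" (4x4, takes a point from camera to tool coordinates, whose origin is the TCP and whose axes are the tool frame's). Camera axes: x right, y down, z forward; pixel columns grow to the right and rows downward; lengths in m; the calibration is good to about 2 mm. The wrist camera is an equidistant fisheye: a pixel r from the principal point sees the ray r / f radians off the axis. A picture is of the moment at which its call begins: read the wrist's pose just before it. There is no depth.
- r.finish_job(): hands the job in, once; it reports no verdict.
The state is a dict: "clock": time; "q": joint angles; "qd": joint speeds; "joint_torque": joint torques, N m; "tool_pos": TCP position; "eef_rot": TCP orientation; "contact_force": force on the tool from outside, world axes, zero at the start; "moment": the same for the moment, N m; "opening": opening from 0.0 (shut) to 1.0 (fully open).
Only numpy, scipy, OpenCV 4.12 (cv2) and the standard library are available. Lean on these libraries where they do the work, as an engineer would, in place of code of your own. Each camera call takes 0.05 s, during which the arm holds its last target. There are 200 camera calls.

## Task

Set up the plaster mould on the grey board: lay the red-ended batten along the red stripe and the blue-ended batten along the blue stripe, then set the lower half (wide rectangular hollow, hollow up) flat across both battens, square to them and centred on the board. Put the upper half (small round pouring hole) on it with the edges in line, and stand the orange collar on top, centred over the pouring hole. Let go of everything, and leave the jar and the screwdriver where they are.

Things in the scene. Friction and masses are not known exactly. Their poses are not given: they have to be found in the camera images.
- board: Fixed grey laminate board lying flat on the bench, 200 (its x) x 190 (its y) x 9 mm thick; origin at the centre of its underside, so its top is 9 mm above the origin. The two stripes run along its x axis, side by side, 45 mm either side of its centre line (at its y = +45 and -45 mm; which colour is on which side varies).
- mark_red: Flat red painted stripe on the board, 170 mm long (its x) x 36 mm wide (its y), no thickness to speak of; origin at its centre on the board's top. Target of the red-ended batten.
- mark_blue: Flat blue painted stripe on the board, 170 mm long (its x) x 36 mm wide (its y), no thickness to speak of; origin at its centre on the board's top. Target of the blue-ended batten.
- batten_red: Loose wooden batten with both ends painted red, 150 mm long (its x), 24 x 24 mm square section, about 60 g; origin at the centre of the wood (12 mm above what it lies on). Any of its long faces may be down.
- batten_blue: Loose wooden batten with both ends painted blue, 150 mm long (its x), 24 x 24 mm square section, about 60 g; origin at the centre of the wood (12 mm above what it lies on). Any of its long faces may be down.
- lower_half: Lower half of the mould: loose cream plaster block 150 (its x) x 56 (its y) x 32 mm high, about 0.27 kg, with a rectangular hollow 96 x 34 mm, 18 mm deep, in its top; starts hollow up. Origin at the centre of its underside, z up. Either end may point either way.
- upper_half: Upper half of the mould: loose cream plaster block 150 (its x) x 56 (its y) x 32 mm high, about 0.29 kg, with a round pouring hole of 20 mm diameter right through its centre. Origin at the centre of its underside, z up; starts, and is to stay, this way up. Either end may point either way. No studs or sockets: it simply rests on the lower half.
- collar: Loose orange plastic pouring collar, a plain ring of 52 mm outside diameter, 30 mm bore, 36 mm high, about 40 g, standing on end; origin at the centre of its underside, z up.
- soap_jar: Bystander: white jar with a green cap, 56 mm diameter, 75 mm tall, standing; origin at the centre of its underside. Leave alone.
- screwdriver: Bystander: red-handled screwdriver, 200 mm long (its x), lying on the bench on the far side of the board. Leave alone.
Things that resemble listed ones, but are neither listed nor needed, are in the scene too. Leave any white look-alike of the batten_blue alone.

How it is judged:
On the way, in this order (a step that is already met when the one before it is completed fails the run):
1. both battens lie released on the stripes of their own colour (x of batten_red in the frame of mark_red between -0.015 and 0.015 m and y of batten_red in the frame of mark_red between -0.012 and 0.012 m and z of batten_red in the frame of mark_red between 0.006 and 0.018 m and angle between the x axis of batten_red and the x axis of mark_red, either way round below 0.15 rad and x of batten_blue in the frame of mark_blue between -0.015 and 0.015 m and y of batten_blue in the frame of mark_blue between -0.012 and 0.012 m and z of batten_blue in the frame of mark_blue between 0.006 and 0.018 m and angle between the x axis of batten_blue and the x axis of mark_blue, either way round below 0.15 rad and contact force between the fingers and batten_red below 0.3 N and contact force between the fingers and batten_blue below 0.3 N), for 0.2 s.
2. the lower half lies released across both battens (x of batten_red in the frame of mark_red between -0.015 and 0.015 m and y of batten_red in the frame of mark_red between -0.012 and 0.012 m and z of batten_red in the frame of mark_red between 0.006 and 0.018 m and angle between the x axis of batten_red and the x axis of mark_red, either way round below 0.15 rad and x of batten_blue in the frame of mark_blue between -0.015 and 0.015 m and y of batten_blue in the frame of mark_blue between -0.012 and 0.012 m and z of batten_blue in the frame of mark_blue between 0.006 and 0.018 m and angle between the x axis of batten_blue and the x axis of mark_blue, either way round below 0.15 rad and x of lower_half in the frame of board between -0.015 and 0.015 m and y of lower_half in the frame of board between -0.015 and 0.015 m and z of lower_half in the frame of board between 0.029 and 0.037 m and angle between the x axis of lower_half and the y axis of board, either way round below 0.15 rad and angle between lower_half's own z axis and vertical below 0.08 rad and contact force between the fingers and lower_half below 0.3 N), for 0.2 s.
3. the upper half lies released on the lower half (x of batten_red in the frame of mark_red between -0.015 and 0.015 m and y of batten_red in the frame of mark_red between -0.012 and 0.012 m and z of batten_red in the frame of mark_red between 0.006 and 0.018 m and angle between the x axis of batten_red and the x axis of mark_red, either way round below 0.15 rad and x of batten_blue in the frame of mark_blue between -0.015 and 0.015 m and y of batten_blue in the frame of mark_blue between -0.012 and 0.012 m and z of batten_blue in the frame of mark_blue between 0.006 and 0.018 m and angle between the x axis of batten_blue and the x axis of mark_blue, either way round below 0.15 rad and x of lower_half in the frame of board between -0.015 and 0.015 m and y of lower_half in the frame of board between -0.015 and 0.015 m and z of lower_half in the frame of board between 0.029 and 0.037 m and angle between the x axis of lower_half and the y axis of board, either way round below 0.15 rad and angle between each of lower_half, upper_half's own z axis and vertical below 0.08 rad and x of upper_half in the frame of lower_half between -0.008 and 0.008 m and y of upper_half in the frame of lower_half between -0.008 and 0.008 m and z of upper_half in the frame of lower_half between 0.028 and 0.036 m and angle between the x axis of upper_half and the x axis of lower_half, either way round below 0.12 rad and contact force between the fingers and upper_half below 0.3 N), for 0.2 s.
At the end, for the whole second after the job is handed in: Battens on stripes of their colour (15 mm along, 12 across, 0.15 rad); lower half flat across both, hollow up, centred on the board (15 mm, 0.15 rad); upper half flat on it (8 mm, 0.12 rad); collar upright on that, over the hole (8 mm); all released, at rest (x of batten_red in the frame of mark_red between -0.015 and 0.015 m and y of batten_red in the frame of mark_red between -0.012 and 0.012 m and z of batten_red in the frame of mark_red between 0.006 and 0.018 m and angle between the x axis of batten_red and the x axis of mark_red, either way round below 0.15 rad and x of batten_blue in the frame of mark_blue between -0.015 and 0.015 m and y of batten_blue in the frame of mark_blue between -0.012 and 0.012 m and z of batten_blue in the frame of mark_blue between 0.006 and 0.018 m and angle between the x axis of batten_blue and the x axis of mark_blue, either way round below 0.15 rad and x of lower_half in the frame of board between -0.015 and 0.015 m and y of lower_half in the frame of board between -0.015 and 0.015 m and z of lower_half in the frame of board between 0.029 and 0.037 m and angle between the x axis of lower_half and the y axis of board, either way round below 0.15 rad and angle between each of lower_half, upper_half's own z axis and vertical below 0.08 rad and x of upper_half in the frame of lower_half between -0.008 and 0.008 m and y of upper_half in the frame of lower_half between -0.008 and 0.008 m and z of upper_half in the frame of lower_half between 0.028 and 0.036 m and angle between the x axis of upper_half and the x axis of lower_half, either way round below 0.12 rad and x of collar in the frame of upper_half between -0.008 and 0.008 m and y of collar in the frame of upper_half between -0.008 and 0.008 m and ((z of collar in the frame of upper_half between 0.028 and 0.036 m and angle between collar's own z axis and vertical below 0.1 rad) or (z of collar in the frame of upper_half between 0.064 and 0.072 m and angle between collar's own z axis and vertical above 3.04 rad)) and linear speed of each of batten_red, batten_blue, lower_half, upper_half, collar below 0.02 m/s); the robot touches nothing.
It fails at once if the soap jar shifted by more than 30 mm (distance of soap_jar from where it was at the start of the episode above 0.03 m).
It fails at once if the screwdriver shifted by more than 30 mm (distance of screwdriver from where it was at the start of the episode above 0.03 m).
It also fails if it takes over 138 s, if anything falls off the work surface, if the arm or the gripper's body presses on something with over 40 N, if the wrist force passes 120 N, or if a joint passes its speed limit or range.

## Working session

There is one attempt and no reset: what is moved stays moved. The work goes in short steps, Python scripts to look and compute and a shell command to move; the robot and the scene stay as the last step left them, time stands still between calls to the robot, and variables do not carry over. Pictures are saved under pics/ and viewed, about 12 in all and at most 16, crops included, and the job is handed in when it is done.

```bash
ls; mkdir -p pics; python3 - <<'E'
from plant import r
import cv2,json
import numpy as np
s=r.get_state(); print({k:np.round(v,3).tolist() for k,v in s.items()})
for n in("scene","top"):
    p=r.snapshot(n); cv2.imwrite(f"pics/{n}0.png",p["image"][:,:,::-1]); print(n,np.round(p["mtx"],2).tolist(),np.round(p["R"],4).tolist(),np.round(p["t"],4).tolist())
    np.savez(f"{n}0.npz",**p)
p=r.snapshot("wrist"); print(p["mtx"],np.round(p["T_tool_cam"],4).tolist())
E
```

```text
pics
{'clock': 0.0, 'q': [-1.091, 0.69, -0.195, 1.566, 0.157, 0.903, -0.215], 'qd': [-0.001, -0.002, 0.0, 0.001, 0.0, 0.001, 0.0], 'joint_torque': [0.001, -52.756, -1.266, -15.342, -0.053, 0.007, 0.0], 'tool_pos': [0.269, 0.563, 0.246], 'eef_rot': [0.846, 0.533, -0.001, 0.001], 'contact_force': [-0.214, -0.905, 0.715], 'moment': [-0.021, -0.03, -0.03], 'opening': 1.001}
scene [[442.73, 0.0, 320.92], [0.0, 442.73, 207.77], [0.0, 0.0, 1.0]] [[-0.8818, 0.4712, 0.0178], [0.2544, 0.5072, -0.8234], [-0.3971, -0.7216, -0.5671]] [0.4716, -0.0878, 1.2439]
top [[463.83, 0.0, 323.22], [0.0, 463.83, 201.22], [0.0, 0.0, 1.0]] [[0.0199, -0.9997, 0.0132], [-0.9955, -0.021, -0.0922], [0.0925, -0.0113, -0.9957]] [-0.0262, 0.5449, 1.0798]
[[309.70691629   0.         317.86035886]
 [  0.         309.70691629 202.92746296]
 [  0.           0.           1.        ]] [[1.0, -0.0014, 0.0002, -0.0007], [0.0013, 0.9515, 0.3077, -0.0806], [-0.0006, -0.3077, 0.9515, -0.1391], [0.0, 0.0, 0.0, 1.0]]
```

View pics/top0.png

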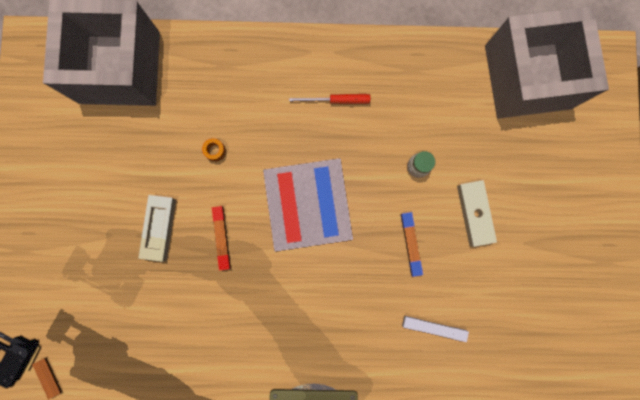

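View pics/scene0.png

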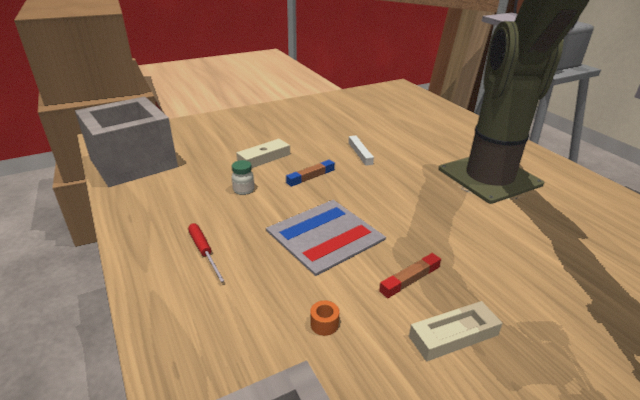

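The top view shows the lower half at (157,229), red batten (221,239), board (308,205), blue batten (412,244), upper half with its hole at (478,213), collar (213,149) and jar (422,164). There are also a screwdriver at (330,99), a white look-alike at (435,329) and a brown block at (45,378). The batten with blue ends at (412,244) fits batten_blue; (435,329) is plain white and (45,378) has no painted ends.

```bash
cat > h.py <<'E'
import numpy as np, cv2
from scipy.spatial.transform import Rotation as Ro
def load(n): return dict(np.load(n+".npz"))
def ray(p,uv):
    """origin, dirs (world) for pixels; wrist pictures carry 'Twc' """
    uv=np.atleast_2d(np.asarray(uv,float)); K=p["mtx"]
    a=np.c_[(uv[:,0]-K[0,2])/K[0,0],(uv[:,1]-K[1,2])/K[1,1]]
    if "Twc" in p:
        th=np.linalg.norm(a,axis=1)[:,None]; s=np.where(th>1e-9,np.sin(th)/np.maximum(th,1e-9),1)
        d=np.c_[a*s,np.cos(th)]; T=p["Twc"]; return T[:3,3], d@T[:3,:3].T
    d=np.c_[a,np.ones(len(a))]; return -p["R"].T@p["t"], d@p["R"]
def plane(p,uv,z):
    o,d=ray(p,uv); return o+d*((z-o[2])/d[:,2])[:,None]
def tri(p1,u1,p2,u2):
    o1,d1=ray(p1,u1);o2,d2=ray(p2,u2);d1=d1[0];d2=d2[0]
    s=np.linalg.lstsq(np.c_[d1,-d2],o2-o1,rcond=None)[0]
    a=o1+s[0]*d1;b=o2+s[1]*d2; return (a+b)/2,np.linalg.norm(a-b)
def wrist(name):
    from plant import r
    s=r.get_state(); p=r.snapshot("wrist"); T=np.eye(4)
    T[:3,:3]=Ro.from_quat(s["eef_rot"]).as_matrix(); T[:3,3]=s["tool_pos"]
    p["Twc"]=T@p["T_tool_cam"]; p["Twt"]=T; np.savez(name+".npz",**p)
    cv2.imwrite(f"pics/{name}.png",p["image"][:,:,::-1]); return p
def hsv(p): return cv2.cvtColor(np.ascontiguousarray(p["image"]),cv2.COLOR_RGB2HSV)
R={"red":[(0,190,90),(5,255,255)],"blue":[(105,130,60),(128,255,255)],"orange":[(6,225,120),(15,255,255)],"cream":[(18,15,150),(40,85,255)]}
def blobs(p,c,amin=60):
    m=cv2.inRange(hsv(p),*[np.array(x) for x in R[c]]); m=cv2.morphologyEx(m,cv2.MORPH_CLOSE,np.ones((3,3)))
    cs,_=cv2.findContours(m,cv2.RETR_EXTERNAL,cv2.CHAIN_APPROX_NONE)
    return sorted([k for k in cs if cv2.contourArea(k)>amin],key=cv2.contourArea,reverse=True)
E
python3 - <<'E'
from h import *
for n in("scene0","top0"):
    p=load(n); print(n,"cam",-p["R"].T@p["t"])
    for c in R:
        for k in blobs(p,c,25):
            (a,b),(w,h),t=cv2.minAreaRect(k); print(c,np.round([a,b,w,h,t],1))
H=hsv(load("top0"))
for u,v in[(150,205),(157,229),(478,213),(478,190),(221,239),(412,244),(205,149),(250,300),(300,165)]: print((u,v),H[v,u])
E
```

```text
scene0 cam [0.9321475  0.71985455 0.624776  ]
red [336.5 242.5  10.6  67.6  64. ]
red [150.  16.  32.  30.  90.]
red [390.1 286.4  16.1  20.9  58. ]
red [198.5 238.   30.9   9.8  63.4]
red [ 6.5 27.  13.  40.   0. ]
red [432.5 261.4  14.9  13.5  57.5]
red [180.5  19.3  29.4  28.4  82.4]
red [210.3  26.4  15.3  33.2   5.2]
red [326.9  23.4  29.3  21.5  32. ]
red [ 18.4 110.9  18.6  43.   56.3]
red [187.3  48.3  17.7  21.2  45. ]
red [236.2  22.2  13.4  18.2   7.1]
red [367.3  76.1  16.4  14.    5.2]
red [128.2   9.5  14.7  11.3  66.8]
red [263.9  30.4  19.2  36.6  60.3]
red [426.4  12.2  28.8   9.8  21. ]
red [14.8 53.5 20.1 18.2 68.2]
red [17.8 85.   8.9 12.5 74.1]
red [357.4  61.5  17.3  25.1  69.1]
red [365.8  23.2  14.3  30.7  77. ]
red [225.5   9.   18.   15.   90. ]
red [ 6.7 98.4 19.6 11.4 28.3]
red [421.4  22.3  17.4   8.6  53.1]
red [354.   6.  12.  12.  90.]
red [419.1  47.3   7.3   8.6  78.7]
red [384.5  75.    9.4   9.8  63.4]
red [403.8  13.4  17.9   9.8  26.6]
blue [312.1 222.6  10.4  66.2  66. ]
blue [293.5 179.   12.   13.   90. ]
blue [328.6 165.4  10.7  10.1  66. ]
c
[... 153 characters left out ...]
240.3 179.4  18.4   9.9   9.5]
top0 cam [ 0.44310071 -0.00256677  1.12571157]
red [350.  98.   8.  38.  90.]
red [290.7 222.6  35.2  10.   80.5]
red [223.5 262.   14.   11.   90. ]
red [285.2 182.1  16.4  10.7  81.9]
red [217.5 213.2  12.9  10.2  82.9]
red [287.2 199.8  10.4   9.   36.9]
blue [325.7 201.4  68.   13.1  81.3]
blue [415.8 268.4  12.2   8.7  80.5]
blue [407.5 219.5  11.    9.   90. ]
cream [154.9 227.9  23.9  64.2   8.7]
cream [478.2 212.9  64.1  23.7  77.9]
(150, 205) [ 23  25 203]
(157, 229) [ 24  20 202]
(478, 213) [ 15 122 127]
(478, 190) [ 24  39 203]
(221, 239) [ 12 182 188]
(412, 244) [ 12 172 184]
(205, 149) [ 16 233 188]
(250, 300) [ 15 139 182]
(300, 165) [177  34 174]
```

```bash
python3 - <<'E'
from h import *
s,t=load("scene0"),load("top0")
def redmask(p):
    H=hsv(p); return (((H[...,0]<6)|(H[...,0]>174))&(H[...,1]>150)).astype(np.uint8)*255
def cen(m,box):
    x0,y0,x1,y1=box; q=np.zeros_like(m); q[y0:y1,x0:x1]=m[y0:y1,x0:x1]
    ys,xs=np.nonzero(q); return np.array([xs.mean(),ys.mean()]), cv2.minAreaRect(np.c_[xs,ys].astype(np.float32))
bm=lambda p: cv2.inRange(hsv(p),*[np.array(x) for x in R["blue"]])
om=lambda p: cv2.inRange(hsv(p),(6,215,60),(17,255,255))
def pair(nm,m,bt,bs):
    a,ra=cen(m(t),bt); b,_=cen(m(s),bs); X,e=tri(t,a,s,b); print(nm,np.round(a,1),"tri",np.round(X,4),"gap",round(e,4)); return ra
def rect(nm,r_,z):
    b=cv2.boxPoints(r_); b=plane(t,b,z)[:,:2]; c=b.mean(0); e=[b[1]-b[0],b[2]-b[1]]; l=[np.linalg.norm(k) for k in e]; d=e[int(np.argmax(l))]
    print("   ",nm,"c",np.round(c,4),"size",np.round(sorted(l),3),"yaw deg",round(np.degrees(np.arctan2(d[1],d[0]))%180,1))
rect("red stripe",pair("rs",redmask,(270,165,305,250),(300,225,375,262)),.009)
rect("blue stripe",pair("bs",bm,(310,160,342,242),(275,205,350,240)),.009)
pair("red far",redmask,(205,200,232,225),(375,265,405,300)); pair("red near",redmask,(205,250,235,275),(418,250,445,275))
pair("blue far",bm,(400,205,420,232),(280,168,305,190)); pair("blue near",bm,(405,255,428,280),(312,155,340,175))
rect("collar",pair("collar",om,(198,135,230,163),(305,295,345,340)),.036)
def whole(p,m,box):
    H=hsv(p); return cen(m,box)[1]
wood=lambda p: cv2.inRange(hsv(p),(8,160,60),(13,255,255))
rect("batR",cen(redmask(t),(205,200,235,275))[1],.024)
rect("batB",cen(bm(t),(400,205,428,280))[1],.024)
for k,n in zip(blobs(t,"cream"),("lower","upper")): rect(n,cv2.minAreaRect(k),.032)
H=hsv(t)[195:235,465:495]; cc=lambda p,b:cen((((hsv(p)[...,1]>100)).astype(np.uint8)*255),b)[0]
a=cc(t,(473,207,485,219)); b=cc(s,(258,143,271,154)); print("hole",a,b,tri(t,a,s,b), "at .032",plane(t,a,.032))
print("jar",plane(t,(423,162),.075),"sd",plane(t,(330,99),.01),"white",plane(t,(435,329),.012))
E
```

```text
rs [288.9 207.1] tri [0.5319 0.0671 0.0053] gap 0.0017
    red stripe c [0.5316 0.0673] size [0.033 0.167] yaw deg 9.5
bs [325.7 201.6] tri [ 0.5473 -0.0219  0.0054] gap 0.0018
    blue stripe c [ 0.547  -0.0211] size [0.032 0.165] yaw deg 9.8
red far [217.5 213.2] tri [0.5114 0.2382 0.0129] gap 0.0023
red near [223.4 262.2] tri [0.3942 0.22   0.0158] gap 0.0056
blue far [407.3 219.5] tri [ 0.5049 -0.2178  0.0108] gap 0.0039
blue near [415.8 268.1] tri [ 0.388  -0.2371  0.0131] gap 0.007
 ** On entry to DLASCL parameter number  4 had an illegal value
 ** On entry to DLASCL parameter number  4 had an illegal value
 ** On entry to DLASCL parameter number  4 had an illegal value
 ** On entry to DLASCL parameter number  4 had an illegal value
 ** On entry to DLASCL parameter number  5 had an illegal value
 ** On entry to DLASCL parameter number  4 had an illegal value<stdin>:7: RuntimeWarning: Mean of empty slice.
  ret = ret.dtype.type(ret / rcount)
Traceback (most recent call last):
  File "h.py", line 16, in tri
    s=np.linalg.lstsq(np.c_[d1,-d2],o2-o1,rcond=None)[0]
      ~~~~~~~~~~~~~~~^^^^^^^^^^^^^^^^^^^^^^^^^^^^^^^^
numpy.linalg.LinAlgError: SVD did not converge in Linear Least Squares
```

```bash
python3 - <<'E' 2>&1 | tail -20
from h import *
s,t=load("scene0"),load("top0")
def cen(m,box):
    x0,y0,x1,y1=box; q=np.zeros_like(m); q[y0:y1,x0:x1]=m[y0:y1,x0:x1]
    ys,xs=np.nonzero(q); return np.array([xs.mean(),ys.mean()]), cv2.minAreaRect(np.c_[xs,ys].astype(np.float32)),len(xs)
def rect(nm,r_,z):
    b=plane(t,cv2.boxPoints(r_),z)[:,:2]; c=b.mean(0); e=[b[1]-b[0],b[2]-b[1]]; l=[np.linalg.norm(k) for k in e]; d=e[int(np.argmax(l))]
    print(nm,"c",np.round(c,4),"size",np.round(sorted(l),3),"yaw",round(np.degrees(np.arctan2(d[1],d[0]))%180,1))
om=lambda p:((hsv(p)[...,1]>225)).astype(np.uint8)*255
a,ra,n=cen(om(t),(195,130,232,166)); b,rb,n2=cen(om(s),(305,295,345,340)); print(a,ra,n,b,n2,tri(t,ra[0],s,rb[0])); rect("collar",ra,.018)
bl=lambda p: cv2.inRange(hsv(p),(105,130,60),(128,255,255)); H=hsv(t); red=((((H[...,0]<6)|(H[...,0]>174))&(H[...,1]>150))*255).astype(np.uint8)
rect("batR",cen(red,(205,200,235,275))[1],.02); rect("batB",cen(bl(t),(400,205,428,280))[1],.02)
for k,n in zip(blobs(t,"cream"),("lower","upper")): rect(n,cv2.minAreaRect(k),.032)
d=lambda p:((hsv(p)[...,1]>90)*255).astype(np.uint8)
a=cen(d(t),(472,206,486,220))[0]; b=cen(d(s),(257,143,272,154))[0]; print("hole",a,b,tri(t,a,s,b),plane(t,a,.032))
print("jar",plane(t,(423,162),.075),"sd",plane(t,(330,99),.01),"white",plane(t,(435,329),.012))
i=s["image"]; j=t["image"]
def crop(im,x,y,w,h): return cv2.resize(im[y:y+h,x:x+w],(400,300),interpolation=cv2.INTER_CUBIC)
cv2.imwrite("pics/crop0.png",np.vstack([np.hstack([crop(j,375,190,160,120),crop(j,375,190+60,160,120)]),np.hstack([crop(j,125,150,120,120)[:,:],crop(i,225,125,160,120)])])[:,:,::-1])
E
```

```text
<stdin>:5: RuntimeWarning: Mean of empty slice.
  ret = ret.dtype.type(ret / rcount)
[211.68992248 148.65891473] ((213.00003051757812, 149.50001525878906), (21.920310974121094, 17.677669525146484), 45.0) 129 [nan nan] 0 (array([0.78047188, 0.16480685, 0.50036496]), np.float64(0.4157686615929917))
collar c [0.6659 0.2536] size [0.043 0.054] yaw 46.3
batR c [0.4537 0.227 ] size [0.026 0.15 ] yaw 9.5
batB c [ 0.4485 -0.2273] size [0.021 0.146] yaw 10.0
lower c [0.4739 0.3784] size [0.056 0.15 ] yaw 174.4
upper c [ 0.5249 -0.3833] size [0.057 0.152] yaw 11.4
hole [477.17142857 213.        ] [259.         143.33333333] (array([ 0.52901885, -0.37849468,  0.04833774]), np.float64(0.013251666524434843)) [[ 0.52430856 -0.3808189   0.032     ]]
jar [[ 0.63608551 -0.24211276  0.075     ]] sd [[ 0.8002569 -0.0269018  0.01     ]] white [[ 0.2494353  -0.28484571  0.012     ]]
```

View pics/crop0.png

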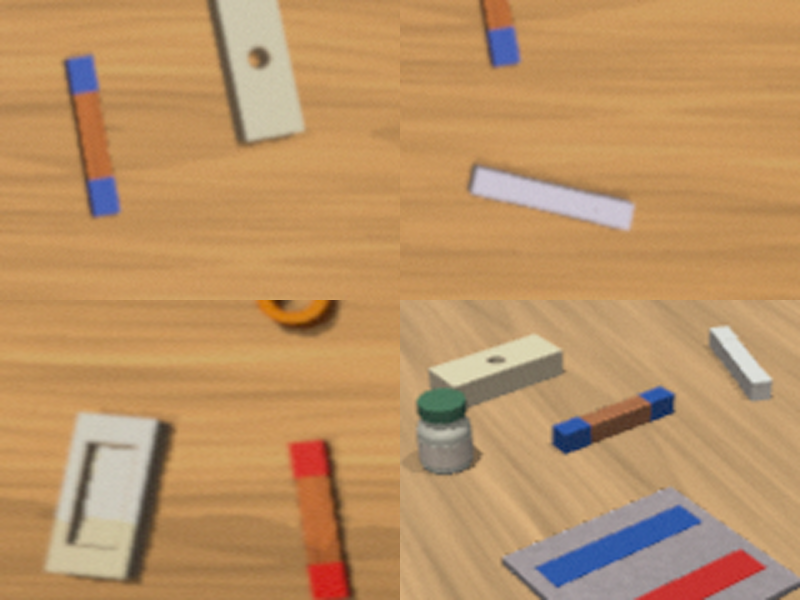

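The crop shows blue-painted ends and brown wood at top-view pixel (412,244), so that is batten_blue. The other bar, at (435,329), is plain white and will be left alone. The block with the round hole is the upper half, at (478,213).

```bash
cat > go.py <<'E'
import sys; from h import *; from plant import r
def delta(x,y,z,yaw=None):
    """tool-axis shift and turn to put the TCP at x,y,z with jaw axis at yaw deg (mod 180)"""
    s=r.get_state(); M=Ro.from_quat(s["eef_rot"]).as_matrix(); d=M.T@(np.array([x,y,z])-s["tool_pos"])
    cur=np.degrees(np.arctan2(M[1,0],M[0,0])); yaw=cur if yaw is None else yaw; dy=(yaw-cur+90)%180-90
    W=Ro.from_euler("z",cur+dy,degrees=True)*Ro.from_euler("x",np.pi)
    w=(Ro.from_matrix(M).inv()*W).as_rotvec()
    print("pos",np.round(s["tool_pos"],4),"jaw",round(cur,1),"turn",np.round(w,3),"shift",np.round(d,4),"q7",round(s["q"][6],2),"F",np.round(s["contact_force"],1),"open",round(s["opening"],3),"t",s["clock"])
if __name__=="__main__": delta(*map(float,sys.argv[1:]))
E
python3 go.py 0.4537 0.227 0.18 99.6
```

```text
pos [0.2693 0.5635 0.2461] jaw 64.5 turn [-0.     0.001 -0.613] shift [-0.2241  0.3114  0.0664] q7 -0.22 F [-0.2 -0.5  0.3] open 0.999 t 0.15
```

```bash
python3 -m pendant '[[[0,0,-0.613],[-0.224,0.311,0.066],1],[[0,0,-0.613],[-0.224,0.311,0.066],1],[[0,0,-0.613],[-0.224,0.311,0.066],1],[[0,0,-0.613],[-0.224,0.311,0.066],1],[[0,0,-0.613],[-0.224,0.311,0.066],1],[[0,0,-0.613],[-0.224,0.311,0.066],1],[[0,0,-0.613],[-0.224,0.311,0.066],1],[[0,0,-0.613],[-0.224,0.311,0.066],1],[[0,0,-0.613],[-0.224,0.311,0.066],1],[[0,0,-0.613],[-0.224,0.311,0.066],1]]' 20; python3 -c "
from h import *
p=wrist('w1')
for c in('red','cream'):
  for k in blobs(p,c): print(c,np.round(cv2.minAreaRect(k)[0],1),cv2.contourArea(k))
"; python3 go.py 0.4537 0.227 0.12 99.6
```

```text
clock: 1.15
tool_pos: [0.4538, 0.2269, 0.1805]
eef_rot: [0.647, 0.763, -0.0, -0.0]
contact_force: [-0.5, 0.7, 1.0]
opening: 1.001
red [172.8 219.1] 2942.0
red [320.5 128. ] 821.0
red [319. 241.] 593.5
cream [458.9 217.8] 3651.5
cream [ 25.  375.5] 1433.0
cream [ 12.8 257.6] 98.5
pos [0.4533 0.2285 0.1807] jaw 99.6 turn [ 0.    -0.001  0.   ] shift [-0.0017  0.0002  0.0607] q7 0.75 F [-0.1 -0.1 -0.2] open 1.004 t 1.2
```

View pics/w1.png

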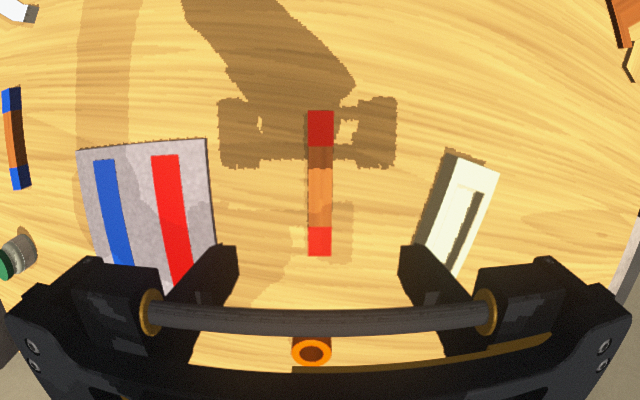

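In the wrist view the red batten lies between the fingers at (319,185), with its ends at (320,128) and (319,241). The collar is at (312,352) and the red stripe at about (172,219). Next I check the wrist position against the top camera.

```bash
python3 - <<'E'
from h import *
w,t=load("w1"),load("top0"); H=hsv(w)
red=((((H[...,0]<6)|(H[...,0]>174))&(H[...,1]>150))*255).astype(np.uint8)
q=red.copy(); q[:,:290]=0;q[:,350:]=0;q[270:]=0
pts=np.argwhere(q>0)[:,::-1]; X=plane(w,pts,.024)[:,:2]; c,s,a=cv2.minAreaRect(X.astype(np.float32)); print("batten wrist@.024",c,s,a)
e=plane(w,[(320.5,128),(319,241)],.024);d=e[1]-e[0];print("yaw",np.degrees(np.arctan2(d[1],d[0]))%180)
tt={"near":(223.4,262.2),"far":(217.5,213.2)}
print("near",tri(w,(320.5,128),t,tt["near"]),"far",tri(w,(319,241),t,tt["far"]))
# stripe near-corners: right-upper corners
for n,u in(("red near L",(152,156)),("red near R",(178,154))): print(n,plane(w,u,.009))
print("board near R corner",plane(w,(206,138),.009),"near L",plane(w,(77,150),.009))
E
```

```text
batten wrist@.024 (0.45218443870544434, 0.22853326797485352) (0.14974819123744965, 0.023745963349938393) 8.900583267211914
yaw 8.719561865143648
near (array([0.39571226, 0.21996072, 0.00702058]), np.float64(0.00032330574802983314)) far (array([0.51216409, 0.2370933 , 0.01805139]), np.float64(0.001250725708195292))
red near L [[0.44894801 0.03835075 0.009     ]]
red near R [[0.44288471 0.07163241 0.009     ]]
board near R corner [[0.42187571 0.1031586  0.009     ]] near L [[ 0.45329403 -0.08130048  0.009     ]]
```

```bash
python3 -m pendant '[[[0,0,0],[0,0,0.05],1],[[0,0,0],[0,0,0.1],1],[[0,0,0],[0,0,0.135],1],[[0,0,0],[0,0,0.155],1],[[0,0,0],[0,0,0.164],1],[[0,0,0],[0,0,0.168],1],[[0,0,0],[0,0,0.168],0],[[0,0,0],[0,0,0.168],0],[[0,0,0],[0,0,0.168],0],[[0,0,0],[0,0,0.168],0]]' 20;  python3 -m pendant '[[[0,0,0],[0,0,0],0],[[0,0,0],[0,0,0],0],[[0,0,0],[0,0,-0.02],0],[[0,0,0],[0,0,-0.05],0],[[0,0,0],[0,0,-0.08],0],[[0,0,0],[0,0,-0.08],0]]'; python3 go.py 0.531 0.068 0.09
```

```text
clock: 2.2
tool_pos: [0.454, 0.2279, 0.0135]
eef_rot: [0.646, 0.764, 0.001, 0.0]
contact_force: [-0.6, 0.4, -0.4]
opening: 0.659
clock: 2.8
tool_pos: [0.4552, 0.2286, 0.0957]
eef_rot: [0.646, 0.763, 0.003, 0.001]
contact_force: [0.8, 0.7, -0.3]
opening: 0.117
pos [0.4552 0.2286 0.0957] jaw 99.5 turn [ 0.005 -0.003 -0.   ] shift [-0.171   0.0481  0.0055] q7 0.64 F [ 0.8  0.7 -0.3] open 0.117 t 2.8
```

The fingers close slower than I allowed for, so I lifted before they gripped. I reopen them and look.

```bash
python3 -m pendant '[[[0,0,0],[0,0,-0.05],1],[[0,0,0],[0,0,-0.085],1],[[0,0,0],[0,0,-0.085],1],[[0,0,0],[0,0,-0.085],1],[[0,0,0],[0,0,-0.085],1],[[0,0,0],[0,0,-0.085],1],[[0,0,0],[0,0,-0.085],1],[[0,0,0],[0,0,-0.085],1],[[0,0,0],[0,0,-0.085],1],[[0,0,0],[0,0,-0.085],1]]'; cat >> h.py <<'E'
def redm(p):
    H=hsv(p); return ((((H[...,0]<6)|(H[...,0]>174))&(H[...,1]>150))*255).astype(np.uint8)
def bluem(p): return cv2.inRange(hsv(p),(105,130,60),(128,255,255))
def box(p,m,b,z,show=True):
    x0,y0,x1,y1=b; q=np.zeros_like(m); q[y0:y1,x0:x1]=m[y0:y1,x0:x1]
    q=cv2.morphologyEx(q,cv2.MORPH_OPEN,np.ones((3,3)))
    pts=np.argwhere(q>0)[:,::-1]; X=plane(p,pts,z)[:,:2]; r_=cv2.minAreaRect((X*1000).astype(np.float32))
    B=cv2.boxPoints(r_); e=max(B[1]-B[0],B[2]-B[1],key=np.linalg.norm)
    print("c mm",np.round(r_[0],1),"size",np.round(sorted(r_[1]),1),"yaw",round(float(np.degrees(np.arctan2(e[1],e[0]))%180),1),"px",pts.min(0),pts.max(0)); return r_
E
python3 -c "
from h import *
p=wrist('w2'); m=redm(p); box(p,m,(280,60,360,275),.024)
"; python3 go.py 0.452 0.2285 0.012 99.2
```

```text
clock: 3.8
tool_pos: [0.4534, 0.2277, 0.1776]
eef_rot: [0.646, 0.764, -0.0, -0.0]
contact_force: [0.3, -0.1, 0.8]
opening: 0.989
c mm [451.9 228.3] size [ 23.5 149.5] yaw 9.0 px [307 111] [332 256]
pos [0.4535 0.2278 0.1777] jaw 99.6 turn [-0.    -0.     0.007] shift [ 0.001  -0.0013  0.1657] q7 0.73 F [0.8 0.1 0.4] open 0.999 t 3.85
```

Not moved. I try again, letting the fingers close fully.

```bash
python3 -m pendant '[[[0,0,0],[0,0,0.05],0.7],[[0,0,0],[0,0,0.1],0.6],[[0,0,0],[0,0,0.135],0.6],[[0,0,0],[0,0,0.155],0.6],[[0,0,0],[0,0,0.163],0.6],[[0,0,0],[0,0,0.166],0.5],[[0,0,0],[0,0,0.166],0],[[0,0,0],[0,0,0.166],0],[[0,0,0],[0,0,0.166],0],[[0,0,0],[0,0,0.166],0]]' 20;  python3 -m pendant '[[[0,0,0],[0,0,0],0],[[0,0,0],[0,0,0],0],[[0,0,0],[0,0,0],0],[[0,0,0],[0,0,0],0],[[0,0,0],[0,0,0],0],[[0,0,0],[0,0,0],0],[[0,0,0],[0,0,-0.02],0],[[0,0,0],[0,0,-0.05],0],[[0,0,0],[0,0,-0.08],0],[[0,0,0],[0,0,-0.08],0]]'; python3 go.py 0.531 0.068 0.09
```

```text
clock: 4.85
tool_pos: [0.4542, 0.2281, 0.0128]
eef_rot: [0.646, 0.764, 0.001, 0.0]
contact_force: [-0.7, 0.0, 6.3]
opening: 0.271
clock: 5.85
tool_pos: [0.4553, 0.2286, 0.0949]
eef_rot: [0.646, 0.763, 0.003, 0.001]
contact_force: [0.6, -0.0, -0.6]
opening: 0.27
pos [0.4553 0.2286 0.0949] jaw 99.5 turn [ 0.006 -0.003 -0.   ] shift [-0.1709  0.0481  0.0047] q7 0.62 F [ 0.6 -0.  -0.6] open 0.27 t 5.85
```

```bash
python3 -m pendant '[[[0,0,0],[-0.03,0.01,0],0],[[0,0,0],[-0.07,0.02,0],0],[[0,0,0],[-0.11,0.03,0],0],[[0,0,0],[-0.145,0.042,0],0],[[0,0,0],[-0.165,0.048,0],0],[[0,0,0],[-0.171,0.05,0],0],[[0,0,0],[-0.171,0.05,0],0],[[0,0,0],[-0.171,0.05,0],0]]'; python3 -c "
from h import *
p=wrist('w3'); box(p,bluem(p),(150,60,290,275),.009)
"; python3 go.py 0.5325 0.068 0.023 99.7
```

```text
clock: 6.65
tool_pos: [0.5305, 0.0694, 0.0915]
eef_rot: [0.645, 0.764, 0.0, -0.001]
contact_force: [1.0, 0.7, -1.0]
opening: 0.273
c mm [529.5 -23.5] size [ 35.9 138.8] yaw 9.6 px [174 103] [231 272]
pos [0.5304 0.0697 0.0916] jaw 99.8 turn [-0.    -0.002  0.001] shift [-0.0021  0.0018  0.0686] q7 0.92 F [ 0.2  0.3 -0.7] open 0.273 t 6.7
```

View pics/w3.png

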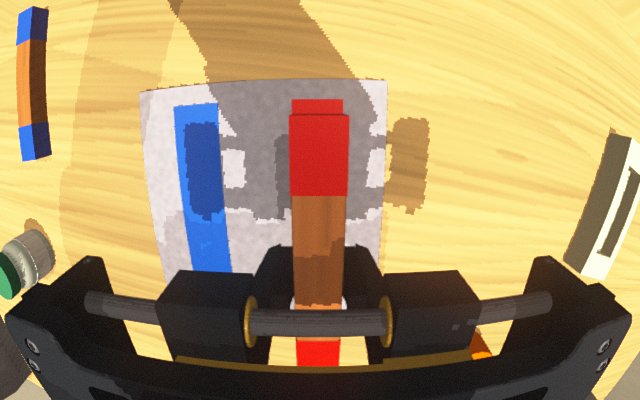

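Blue stripe is consistent with the top view: full width 35.9 mm, with the far end hidden by the finger. I lower the batten now.

```bash
python3 -m pendant '[[[0,0,0],[-0.002,0.001,0.03],0],[[0,0,0],[-0.002,0.001,0.05],0],[[0,0,0],[-0.002,0.001,0.062],0],[[0,0,0],[-0.002,0.001,0.067],0],[[0,0,0],[-0.002,0.001,0.0695],0],[[0,0,0],[-0.002,0.001,0.0695],0],[[0,0,0],[-0.002,0.001,0.0695],0.5],[[0,0,0],[-0.002,0.001,0.0695],0.6],[[0,0,0],[-0.002,0.001,0.0695],0.6],[[0,0,0],[-0.002,0.001,0.0695],0.6]]';  python3 -m pendant '[[[0,0,0],[0,0,0],0.6],[[0,0,0],[0,0,0],0.6],[[0,0,0],[0,0,-0.02],0.6],[[0,0,0],[0,0,-0.06],0.6],[[0,0,0],[0,0,-0.11],1],[[0,0,0],[0,0,-0.16],1],[[0,0,0],[0,0,-0.16],1]]'; python3 -c "
from h import *
p=wrist('w4'); box(p,redm(p),(250,60,380,275),.033)
box(p,bluem(p),(150,60,290,275),.009); 
"; python3 go.py 0.449 -0.228 0.18 99.8
```

```text
clock: 7.7
tool_pos: [0.5328, 0.0656, 0.0225]
eef_rot: [0.646, 0.764, 0.0, 0.0]
contact_force: [-1.1, -0.0, -0.2]
opening: 0.594
clock: 8.4
tool_pos: [0.5361, 0.067, 0.1881]
eef_rot: [0.646, 0.764, 0.005, 0.003]
contact_force: [0.9, 0.5, -0.1]
opening: 0.853
c mm [526.2  67.4] size [ 32.9 159.9] yaw 9.8 px [303  95] [337 251]
c mm [544.6 -20.6] size [ 35.5 168.9] yaw 9.6 px [217  97] [257 247]
pos [0.5345 0.0661 0.1853] jaw 99.5 turn [ 0.007 -0.    -0.005] shift [-0.2758 -0.1331  0.0043] q7 1.02 F [ 0.3  0.3 -0.6] open 0.892 t 8.45
```

View pics/w4.png

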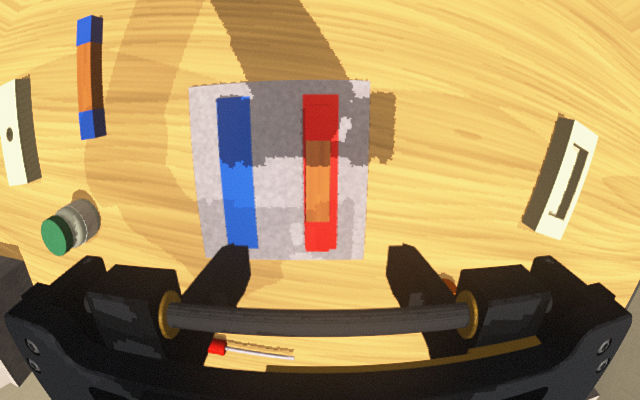

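The red batten sits on the red stripe, with its wood at u 306–329 against the stripe at u 303–338. I measure it and locate the blue batten, seen at (90,77).

```bash
python3 -c "
from h import *
p=load('w4'); m=cv2.inRange(hsv(p),(7,150,40),(16,255,255)); print('wood');box(p,m,(300,138,335,222),.033)
box(p,bluem(p),(60,5,120,150),.024)
"; python3 -m pendant '[[[0,0,0],[-0.276,-0.133,0.004],1],[[0,0,0],[-0.276,-0.133,0.004],1],[[0,0,0],[-0.276,-0.133,0.004],1],[[0,0,0],[-0.276,-0.133,0.004],1],[[0,0,0],[-0.276,-0.133,0.004],1],[[0,0,0],[-0.276,-0.133,0.004],1],[[0,0,0],[-0.276,-0.133,0.004],1],[[0,0,0],[-0.276,-0.133,0.004],1],[[0,0,0],[-0.276,-0.133,0.004],1]]';python3 -c "
from h import *
p=wrist('w5'); q=box(p,bluem(p),(250,40,380,275),.024); t=load('top0')
print(tri(p,np.argwhere(bluem(p)[40:275,250:380]>0)[:,::-1].mean(0)+[250,40],t,(411.55,243.8)))
"; python3 go.py 0.449 -0.228 0.0125 99.8
```

```text
wood
c mm [531.2  65.9] size [23.5 81.5] yaw 9.3 px [306 141] [330 221]
c mm [ 446.2 -226.5] size [ 24.3 149.2] yaw 10.3 px [77 16] [ 94 138]
clock: 9.35
tool_pos: [0.4477, -0.2269, 0.1777]
eef_rot: [0.645, 0.764, 0.001, -0.001]
contact_force: [0.3, 0.3, 1.0]
opening: 1.0
c mm [ 446.6 -226.3] size [ 23.1 148.6] yaw 10.0 px [306 112] [330 256]
(array([ 0.44526278, -0.23013232, -0.00926699]), np.float64(0.009080215100945475))
pos [ 0.448  -0.2263  0.1779] jaw 99.8 turn [ 0.    -0.002 -0.   ] shift [-0.0021  0.0006  0.1654] q7 1.52 F [ 0.8  0.5 -0.3] open 0.997 t 9.4
```

```bash
python3 -m pendant '[[[0,0,0],[0,0,0.05],0.7],[[0,0,0],[0,-0.001,0.1],0.6],[[0,0,0],[0,-0.001,0.135],0.6],[[0,0,0],[0,-0.001,0.155],0.6],[[0,0,0],[0,-0.001,0.163],0.6],[[0,0,0],[0,-0.001,0.166],0.5],[[0,0,0],[0,-0.001,0.166],0],[[0,0,0],[0,-0.001,0.166],0],[[0,0,0],[0,-0.001,0.166],0],[[0,0,0],[0,-0.001,0.166],0]]' 20;  python3 -m pendant '[[[0,0,0],[0,0,0],0],[[0,0,0],[0,0,0],0],[[0,0,0],[0,0,0],0],[[0,0,0],[0,0,0],0],[[0,0,0],[0,0,0],0],[[0,0,0],[0,0,0],0],[[0,0,0],[0,0,-0.02],0],[[0,0,0],[0,0,-0.05],0],[[0,0,0],[0,0,-0.08],0],[[0,0,0],[0,0,-0.08],0]]'; python3 go.py 0.546 -0.0206 0.09 99.6
```

```text
clock: 10.4
tool_pos: [0.447, -0.2289, 0.0132]
eef_rot: [0.646, 0.764, 0.001, 0.001]
contact_force: [-0.3, 1.5, 6.7]
opening: 0.271
clock: 11.4
tool_pos: [0.448, -0.2298, 0.0953]
eef_rot: [0.646, 0.763, 0.001, 0.003]
contact_force: [0.1, -0.8, -0.2]
opening: 0.272
pos [ 0.448  -0.2298  0.0953] jaw 99.5 turn [ 0.005  0.003 -0.002] shift [0.1902 0.1311 0.0055] q7 1.37 F [ 0.1 -0.8 -0.2] open 0.272 t 11.4
```

```bash
python3 -m pendant '[[[0,0,0],[0.02,0.015,0],0],[[0,0,0],[0.055,0.04,0],0],[[0,0,0],[0.09,0.065,0],0],[[0,0,0],[0.125,0.09,0],0],[[0,0,0],[0.16,0.112,0],0],[[0,0,0],[0.18,0.125,0],0],[[0,0,0],[0.19,0.13,0],0],[[0,0,0],[0.19,0.13,0],0],[[0,0,0],[0.19,0.13,0],0]]'; python3 go.py 0.545 -0.0206 0.0222 99.6
```

```text
clock: 12.3
tool_pos: [0.5419, -0.022, 0.0917]
eef_rot: [0.646, 0.763, -0.001, -0.0]
contact_force: [-0.2, 0.0, -0.6]
opening: 0.268
pos [ 0.5419 -0.022   0.0917] jaw 99.5 turn [-0.002  0.002 -0.002] shift [0.001  0.0035 0.0695] q7 1.07 F [-0.2  0.  -0.6] open 0.268 t 12.3
```

```bash
python3 -m pendant '[[[0,0,0],[0.001,0.003,0.03],0],[[0,0,0],[0.001,0.003,0.05],0],[[0,0,0],[0.001,0.003,0.062],0],[[0,0,0],[0.001,0.003,0.067],0],[[0,0,0],[0.001,0.003,0.0695],0],[[0,0,0],[0.001,0.003,0.0695],0],[[0,0,0],[0.001,0.003,0.0695],0.5],[[0,0,0],[0.001,0.003,0.0695],0.6],[[0,0,0],[0.001,0.003,0.0695],0.6],[[0,0,0],[0.001,0.003,0.0695],0.6]]';  python3 -m pendant '[[[0,0,0],[0,0,0],0.6],[[0,0,0],[0,0,0],0.6],[[0,0,0],[0,0,-0.02],0.6],[[0,0,0],[0,0,-0.06],0.6],[[0,0,0],[0,0,-0.11],1],[[0,0,0],[0,0,-0.16],1],[[0,0,0],[0,0,-0.16],1],[[0,0,0],[0,0,-0.16],1]]'; python3 -c "
from h import *
p=wrist('w6'); 
"; python3 go.py 0.474 0.378 0.19 84.4
```

```text
clock: 13.3
tool_pos: [0.546, -0.0183, 0.023]
eef_rot: [0.646, 0.764, 0.0, 0.0]
contact_force: [-0.2, -0.2, -0.6]
opening: 0.591
clock: 14.1
tool_pos: [0.5462, -0.0186, 0.1839]
eef_rot: [0.646, 0.764, 0.001, 0.001]
contact_force: [-0.9, -1.3, -0.5]
opening: 0.938
pos [ 0.5453 -0.0188  0.1825] jaw 99.6 turn [-0.001  0.001  0.265] shift [ 0.4031 -0.0044 -0.0077] q7 1.17 F [-0.  -0.  -0.3] open 0.983 t 14.15
```

View pics/w6.png

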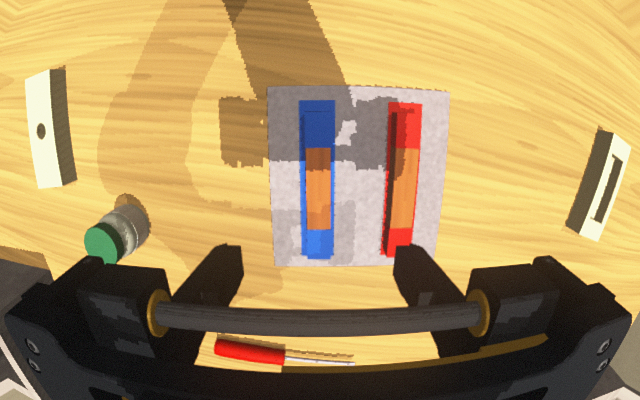

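Both battens lie on stripes of their own colour, blue wood at (318,190) and red at (403,190). Next is the lower half, on the right at (600,185).

```bash
python3 -c "
from h import *
p=load('w6'); m=cv2.inRange(hsv(p),(7,150,40),(16,255,255)); box(p,m,(296,146,336,228),.033)
print(np.round(plane(p,[(267,87),(450,92),(275,265)],.009)*1000,1))
"; python3 -m pendant '[[[0,0,0.265],[0.403,-0.004,-0.008],1],[[0,0,0.265],[0.403,-0.004,-0.008],1],[[0,0,0.265],[0.403,-0.004,-0.008],1],[[0,0,0.265],[0.403,-0.004,-0.008],1],[[0,0,0.265],[0.403,-0.004,-0.008],1],[[0,0,0.265],[0.403,-0.004,-0.008],1],[[0,0,0.265],[0.403,-0.004,-0.008],1],[[0,0,0.265],[0.403,-0.004,-0.008],1],[[0,0,0.265],[0.403,-0.004,-0.008],1],[[0,0,0.265],[0.403,-0.004,-0.008],1]]';python3 -c "
from h import *
p=wrist('w7'); 
for k in blobs(p,'cream',300): print(np.round(cv2.minAreaRect(k),1) if 0 else cv2.minAreaRect(k))
"; python3 go.py 0.474 0.378 0.0125 84.4
```

```text
c mm [545.5 -19.2] size [22.2 80.1] yaw 10.1 px [306 148] [329 227]
[[455.4 -85.6   9. ]
 [423.  101.8   9. ]
 [650.5 -52.1   9. ]]
clock: 15.15
tool_pos: [0.4729, 0.3794, 0.1887]
eef_rot: [0.74, 0.673, -0.002, -0.0]
contact_force: [0.0, -0.6, -0.5]
opening: 1.004
((319.5, 184.0), (144.0, 59.0), 90.0)
((610.0, 385.5), (27.0, 48.0), 90.0)
pos [0.4741 0.377  0.1888] jaw 84.4 turn [-0.002  0.004  0.001] shift [0.0016 0.0002 0.1763] q7 0.38 F [-0.5 -0.5 -0.8] open 1.003 t 15.2
```

View pics/w7.png

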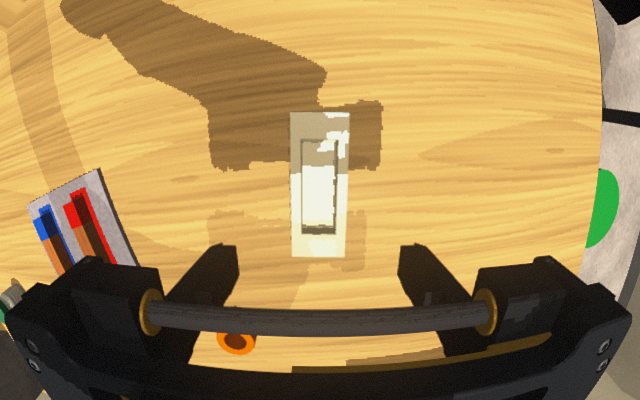

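The lower half is centred between the fingers, u 289–349 and v 112–257, hollow up.

```bash
python3 -c "
from h import *
p=load('w7'); k=blobs(p,'cream',300)[0]; m=np.zeros((400,640),np.uint8); cv2.drawContours(m,[k],-1,255,-1)
for z in(.024,.032,.04): box(p,m,(250,60,400,300),z)
t=load('top0'); c=cv2.minAreaRect(blobs(t,'cream')[0])[0]; print(tri(p,(319.5,184),t,c))
"
```

```text
c mm [474.4 379.3] size [ 58.4 154.8] yaw 173.9 px [290 112] [349 256]
c mm [472.3 379.5] size [ 56.9 150.7] yaw 173.9 px [290 112] [349 256]
c mm [470.1 379.7] size [ 55.3 146.7] yaw 173.9 px [290 112] [349 256]
(array([0.47233269, 0.38142556, 0.02067604]), np.float64(0.0034180206532176917))
```

```bash
python3 -m pendant '[[[0,0,0],[0,-0.002,0.05],1],[[0,0,0],[0,-0.002,0.1],1],[[0,0,0],[0,-0.002,0.14],1],[[0,0,0],[0,-0.002,0.165],1],[[0,0,0],[0,-0.002,0.173],1],[[0,0,0],[0,-0.002,0.1755],1],[[0,0,0],[0,-0.002,0.1755],0],[[0,0,0],[0,-0.002,0.1755],0],[[0,0,0],[0,-0.002,0.1755],0],[[0,0,0],[0,-0.002,0.1755],0]]' 35;  python3 -m pendant '[[[0,0,0],[0,0,0],0],[[0,0,0],[0,0,0],0],[[0,0,0],[0,0,0],0],[[0,0,0],[0,0,0],0],[[0,0,0],[0,0,-0.02],0],[[0,0,0],[0,0,-0.05],0],[[0,0,0],[0,0,-0.09],0],[[0,0,0],[0,0,-0.12],0],[[0,0,0],[0,0,-0.12],0]]'; python3 go.py 0.5385 0.0235 0.13 9.7
```

```text
clock: 16.2
tool_pos: [0.4733, 0.3789, 0.0162]
eef_rot: [0.741, 0.672, 0.001, -0.0]
contact_force: [-0.1, -0.7, -0.4]
opening: 0.659
clock: 17.1
tool_pos: [0.4744, 0.3803, 0.1389]
eef_rot: [0.741, 0.672, 0.004, -0.0]
contact_force: [-0.2, 0.9, -1.7]
opening: 0.626
pos [0.4744 0.3803 0.1389] jaw 84.4 turn [ 0.    -0.008  1.303] shift [-0.3489  0.0987  0.0074] q7 0.34 F [-0.2  0.9 -1.7] open 0.626 t 17.1
```

```bash
python3 -m pendant '[[[0,0,0.08],[-0.02,0.006,0],0],[[0,0,0.2],[-0.055,0.015,0],0],[[0,0,0.34],[-0.09,0.025,0],0],[[0,0,0.48],[-0.13,0.037,0],0],[[0,0,0.62],[-0.17,0.048,0],0],[[0,0,0.76],[-0.21,0.06,0],0],[[0,0,0.9],[-0.25,0.071,0],0],[[0,0,1.04],[-0.285,0.081,0],0],[[0,0,1.16],[-0.315,0.09,0],0],[[0,0,1.26],[-0.34,0.097,0],0]]'; python3 -m pendant '[[[0,0,0.043],[0,0.01,0],0],[[0,0,0.043],[0,0.01,0],0],[[0,0,0.043],[0,0.01,0],0]]'; python3 -c "
from h import *
p=wrist('w8')";  python3 go.py 0.5385 0.0245 0.13 9.7
```

```text
clock: 18.1
tool_pos: [0.5351, 0.0279, 0.1337]
eef_rot: [0.995, 0.103, -0.002, 0.001]
contact_force: [-0.0, 0.5, -2.4]
opening: 0.63
clock: 18.4
tool_pos: [0.5376, 0.0228, 0.1346]
eef_rot: [0.996, 0.087, -0.001, -0.001]
contact_force: [-0.2, -0.4, -2.9]
opening: 0.634
pos [0.5377 0.0233 0.1348] jaw 10.0 turn [-0.002  0.001  0.005] shift [ 0.001  -0.001   0.0048] q7 -0.07 F [ 1.7  1.  -3. ] open 0.631 t 18.45
```

View pics/w8.png

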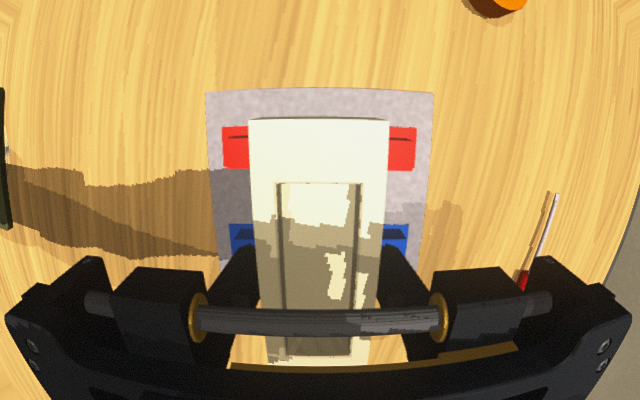

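The lower half is held level and square, centred over the board: board u 205–433, block u 249–388. I lower it now.

```bash
python3 -m pendant '[[[0,0,0],[0,0,0.03],0],[[0,0,0],[0,0,0.055],0],[[0,0,0],[0,0,0.072],0],[[0,0,0],[0,0,0.08],0],[[0,0,0],[0,0,0.0835],0],[[0,0,0],[0,0,0.0835],0],[[0,0,0],[0,0,0.0835],0]]'; python3 go.py 0.5385 0.0245 0.0475 9.7
```

```text
clock: 19.15
tool_pos: [0.5388, 0.0213, 0.0524]
eef_rot: [0.996, 0.085, 0.001, -0.0]
contact_force: [-0.2, -0.2, -2.7]
opening: 0.63
pos [0.5388 0.0213 0.0524] jaw 9.8 turn [-0.    -0.001  0.001] shift [ 0.0003 -0.0032  0.0049] q7 -0.08 F [-0.2 -0.2 -2.7] open 0.63 t 19.15
```

```bash
python3 -m pendant '[[[0,0,0],[0,-0.002,0.002],0],[[0,0,0],[0,-0.002,0.003],0],[[0,0,0],[0,-0.002,0.003],0]]'; python3 -m pendant '[[[0,0,0],[0,0,0.001],0],[[0,0,0],[0,0,0.0015],0],[[0,0,0],[0,0,0.0015],0]]'
```

```text
clock: 19.45
tool_pos: [0.5382, 0.0234, 0.0492]
eef_rot: [0.996, 0.085, 0.001, -0.0]
contact_force: [-0.4, 0.5, 0.4]
opening: 0.631
clock: 19.75
tool_pos: [0.5382, 0.0234, 0.0491]
eef_rot: [0.996, 0.085, 0.001, -0.0]
contact_force: [-3.0, 1.7, 15.3]
opening: 0.631
```

```bash
python3 -m pendant '[[[0,0,0],[0,0,-0.001],0],[[0,0,0],[0,0,-0.001],0.9],[[0,0,0],[0,0,-0.001],0.9],[[0,0,0],[0,0,-0.001],0.9],[[0,0,0],[0,0,-0.001],0.9],[[0,0,0],[0,0,-0.001],0.9],[[0,0,0],[0,0,-0.03],0.9],[[0,0,0],[0,0,-0.08],1],[[0,0,0],[0,0,-0.12],1],[[0,0,0],[0,0,-0.15],1]]';  python3 -m pendant '[[[0,0,0],[0,0,0],1],[[0,0,0],[0,0,0],1]]'; python3 -c "
from h import *
p=wrist('w9')
for k in blobs(p,'cream',2000): 
  m=np.zeros((400,640),np.uint8); cv2.drawContours(m,[k],-1,255,-1); box(p,m,(150,30,500,300),.065)
"; python3 go.py 0.5249 -0.3815 0.19 101.4
```

```text
clock: 20.75
tool_pos: [0.5384, 0.0229, 0.1997]
eef_rot: [0.996, 0.085, 0.001, -0.0]
contact_force: [0.7, 0.9, -0.6]
opening: 1.002
clock: 20.95
tool_pos: [0.5379, 0.0229, 0.1975]
eef_rot: [0.996, 0.085, 0.0, -0.0]
contact_force: [0.6, -0.6, 0.0]
opening: 0.999
c mm [537.8  19. ] size [ 57.4 141.5] yaw 99.5 px [286 121] [350 266]
pos [0.5372 0.0228 0.1965] jaw 9.7 turn [1.000e-03 1.000e-03 1.542e+00] shift [-0.0805  0.3964  0.0066] q7 -0.06 F [-0.3 -0.9 -0. ] open 0.999 t 21.0
```

View pics/w9.png

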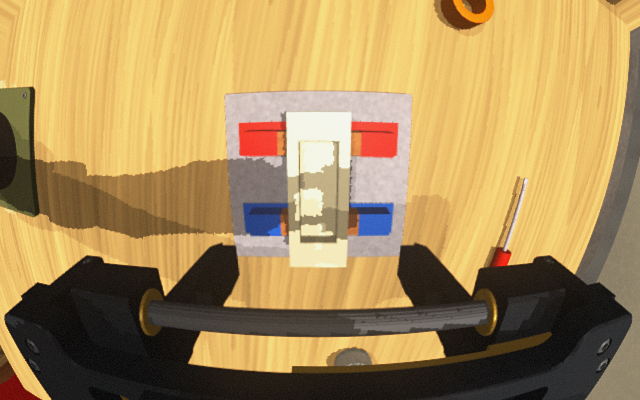

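The lower half lies across both battens, u 287–350 and v 112–267, square to the board. The collar is at (467,8). I go to the upper half.

```bash
python3 -c "
from h import *
p=load('w9'); 
for z in (.061,.065,.069):
  c=plane(p,[(287,112),(350,112),(347.5,267),(289.5,267)],z)*1000; print(np.round(c.mean(0),1),np.round([np.linalg.norm(c[i]-c[(i+1)%4]) for i in range(4)],1))
"
python3 -m pendant '[[[0,0,1.54],[-0.08,0.396,0.007],1],[[0,0,1.54],[-0.08,0.396,0.007],1],[[0,0,1.54],[-0.08,0.396,0.007],1],[[0,0,1.54],[-0.08,0.396,0.007],1],[[0,0,1.54],[-0.08,0.396,0.007],1],[[0,0,1.54],[-0.08,0.396,0.007],1],[[0,0,1.54],[-0.08,0.396,0.007],1],[[0,0,1.54],[-0.08,0.396,0.007],1],[[0,0,1.54],[-0.08,0.396,0.007],1],[[0,0,1.54],[-0.08,0.396,0.007],1]]';  python3 go.py 0.525 -0.3815 0.19 101.4
```

```text
[538.   21.4  61. ] [ 55.4 152.9  59.2 152.8]
[537.8  22.5  65. ] [ 54.6 150.7  58.4 150.6]
[537.6  23.7  69. ] [ 53.8 148.4  57.5 148.4]
clock: 22.0
tool_pos: [0.5237, -0.3834, 0.1876]
eef_rot: [0.784, -0.621, -0.002, 0.001]
contact_force: [0.1, 0.6, -0.4]
opening: 0.999
pos [ 0.5237 -0.3834  0.1876] jaw -76.8 turn [0.004 0.001 0.031] shift [-0.0016 -0.0017 -0.0024] q7 -0.55 F [ 0.1  0.6 -0.4] open 0.999 t 22.0
```

```bash
python3 -m pendant '[[[0,0,0.03],[0,0,0],1],[[0,0,0.03],[0,0,0],1],[[0,0,0.03],[0,0,0],1]]'; python3 -c "
from h import *
p=wrist('w10'); k=max(blobs(p,'cream',1000),key=lambda k:-abs(cv2.minAreaRect(k)[0][0]-320)); m=np.zeros((400,640),np.uint8); cv2.drawContours(m,[k],-1,255,-1)
for z in(.028,.032,.036): box(p,m,(200,30,450,300),z)
"; python3 go.py 0.525 -0.3815 0.0145 101.4
```

```text
clock: 22.3
tool_pos: [0.5259, -0.3801, 0.1893]
eef_rot: [0.779, -0.627, -0.001, 0.0]
contact_force: [0.9, 0.4, -0.6]
opening: 1.002
c mm [ 522.3 -381.8] size [ 57.4 151.2] yaw 11.8 px [291 114] [349 256]
c mm [ 523.4 -381.6] size [ 56.6 149.1] yaw 11.8 px [291 114] [349 256]
c mm [ 524.5 -381.3] size [ 55.9 147.1] yaw 11.8 px [291 114] [349 256]
pos [ 0.526  -0.3802  0.1897] jaw -77.8 turn [0.001 0.001 0.015] shift [0.0012 0.0011 0.1752] q7 -0.56 F [ 0.8 -0.6 -0.5] open 0.997 t 22.35
```

View pics/w10.png

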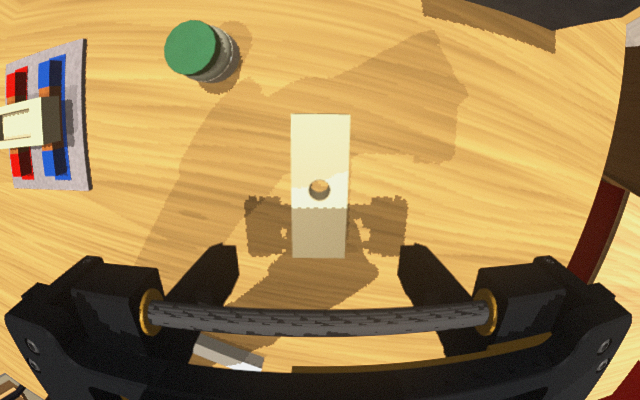

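The upper half, with its hole at (319,188), lies between the open fingers. The jar is at (190,48), well clear of them.

```bash
python3 -m pendant '[[[0,0,0.01],[0.001,0.003,0.05],1],[[0,0,0.01],[0.001,0.003,0.1],1],[[0,0,0.01],[0.001,0.003,0.14],1],[[0,0,0.01],[0.001,0.003,0.165],1],[[0,0,0.01],[0.001,0.003,0.172],1],[[0,0,0.01],[0.001,0.003,0.1745],1],[[0,0,0.01],[0.001,0.003,0.1745],0],[[0,0,0.01],[0.001,0.003,0.1745],0],[[0,0,0.01],[0.001,0.003,0.1745],0],[[0,0,0.01],[0.001,0.003,0.1745],0]]' 35;  python3 -m pendant '[[[0,0,0],[0,0,0],0],[[0,0,0],[0,0,0],0],[[0,0,0],[0,0,0],0],[[0,0,0],[0,0,0],0]]'; python3 -m pendant '[[[0,0,0],[0,0,-0.02],0],[[0,0,0],[0,0,-0.05],0],[[0,0,0],[0,0,-0.09],0],[[0,0,0],[0,0,-0.13],0],[[0,0,0],[0,0,-0.14],0],[[0,0,0],[0,0,-0.14],0]]'; python3 go.py 0.5385 0.023 0.15 9.5
```

```text
clock: 23.35
tool_pos: [0.5238, -0.3828, 0.0167]
eef_rot: [0.774, -0.633, 0.001, -0.0]
contact_force: [0.7, -0.0, 0.4]
opening: 0.66
clock: 23.75
tool_pos: [0.5236, -0.3822, 0.0165]
eef_rot: [0.775, -0.633, 0.0, -0.0]
contact_force: [-1.0, 1.4, 5.4]
opening: 0.63
clock: 24.35
tool_pos: [0.5239, -0.383, 0.1568]
eef_rot: [0.774, -0.633, 0.001, -0.0]
contact_force: [-0.3, -0.2, -2.8]
opening: 0.634
pos [ 0.5239 -0.383   0.1568] jaw -78.5 turn [ 0.    -0.003 -1.536] shift [-0.3949 -0.0953  0.0062] q7 -0.55 F [-0.3 -0.2 -2.8] open 0.634 t 24.35
```

```bash
python3 -m pendant '[[[0,0,-0.08],[-0.02,-0.005,0],0],[[0,0,-0.2],[-0.055,-0.013,0],0],[[0,0,-0.34],[-0.095,-0.023,0],0],[[0,0,-0.48],[-0.135,-0.033,0],0],[[0,0,-0.62],[-0.175,-0.042,0],0],[[0,0,-0.76],[-0.215,-0.052,0],0],[[0,0,-0.9],[-0.255,-0.062,0],0],[[0,0,-1.04],[-0.29,-0.07,0],0],[[0,0,-1.18],[-0.325,-0.078,0],0],[[0,0,-1.3],[-0.355,-0.086,0],0]]'; python3 go.py 0.5380 0.0228 0.15 9.5
```

```text
clock: 25.35
tool_pos: [0.5348, -0.0149, 0.1534]
eef_rot: [1.0, -0.031, -0.002, -0.001]
contact_force: [0.7, 0.1, -3.2]
opening: 0.631
pos [ 0.5348 -0.0149  0.1534] jaw -3.6 turn [-0.002  0.005 -0.229] shift [ 0.0009 -0.0379  0.0034] q7 -0.15 F [ 0.7  0.1 -3.2] open 0.631 t 25.35
```

```bash
python3 -m pendant '[[[0,0,-0.11],[0.001,-0.02,0],0],[[0,0,-0.19],[0.001,-0.032,0],0],[[0,0,-0.229],[0.001,-0.038,0],0],[[0,0,-0.229],[0.001,-0.038,0],0],[[0,0,-0.229],[0.001,-0.038,0],0]]'; python3 -c "
from h import *
p=wrist('w11')"; python3 go.py 0.538 0.0228 0.0815 9.5
```

```text
clock: 25.85
tool_pos: [0.5397, 0.0193, 0.1548]
eef_rot: [0.997, 0.078, -0.001, 0.0]
contact_force: [0.5, -0.2, -3.3]
opening: 0.631
pos [0.5399 0.019  0.1551] jaw 9.0 turn [ 0.001  0.001 -0.01 ] shift [-0.0012 -0.0041  0.0736] q7 -0.06 F [-0.1 -0.7 -2.7] open 0.629 t 25.9
```

View pics/w11.png

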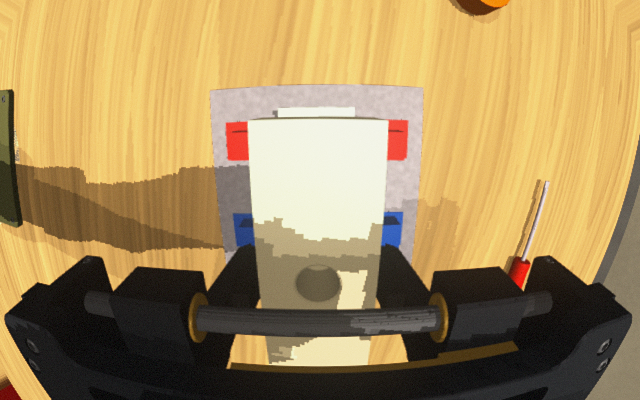

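The upper half is held level over the lower half, whose red-side edge shows at v=107, u 278–355. Block and board centre lines agree, so I lower it with a small correction.

```bash
python3 -m pendant '[[[0,0,-0.01],[-0.001,-0.004,0.03],0],[[0,0,-0.01],[-0.001,-0.004,0.05],0],[[0,0,-0.01],[-0.001,-0.004,0.061],0],[[0,0,-0.01],[-0.001,-0.004,0.066],0],[[0,0,-0.01],[-0.001,-0.004,0.068],0],[[0,0,-0.01],[-0.001,-0.004,0.068],0],[[0,0,-0.01],[-0.001,-0.004,0.068],0]]'; python3 go.py 0.538 0.0228 0.0815 9.5
```

```text
clock: 26.6
tool_pos: [0.5394, 0.0241, 0.0884]
eef_rot: [0.996, 0.084, 0.001, -0.0]
contact_force: [0.2, -0.2, -2.2]
opening: 0.635
pos [0.5394 0.0241 0.0884] jaw 9.7 turn [ 0.    -0.001  0.003] shift [-0.0016  0.001   0.0069] q7 -0.08 F [ 0.2 -0.2 -2.2] open 0.635 t 26.6
```

```bash
python3 -m pendant '[[[0,0,0],[-0.001,0.001,0.003],0],[[0,0,0],[-0.001,0.001,0.0045],0],[[0,0,0],[-0.001,0.001,0.0045],0]]';  python3 -m pendant '[[[0,0,0],[0,0,0.001],0],[[0,0,0],[0,0,0.0015],0],[[0,0,0],[0,0,0.0015],0]]'
```

```text
clock: 26.9
tool_pos: [0.5378, 0.0229, 0.0831]
eef_rot: [0.996, 0.084, -0.0, 0.0]
contact_force: [0.4, 0.1, -3.1]
opening: 0.632
clock: 27.2
tool_pos: [0.5379, 0.0231, 0.0816]
eef_rot: [0.996, 0.084, -0.0, -0.0]
contact_force: [-0.1, 0.4, -2.6]
opening: 0.634
```

```bash
python3 -m pendant '[[[0,0,0],[0,0,0.0007],0],[[0,0,0],[0,0,0.001],0],[[0,0,0],[0,0,0.001],0]]'
```

```text
clock: 27.5
tool_pos: [0.538, 0.023, 0.0815]
eef_rot: [0.996, 0.084, 0.0, 0.0]
contact_force: [-1.2, 0.1, 5.0]
opening: 0.633
```

```bash
python3 -m pendant '[[[0,0,0],[0,0,0],0.9],[[0,0,0],[0,0,0],0.9],[[0,0,0],[0,0,0],0.9],[[0,0,0],[0,0,0],0.9],[[0,0,0],[0,0,0],0.9],[[0,0,0],[0,0,-0.02],0.9],[[0,0,0],[0,0,-0.06],1],[[0,0,0],[0,0,-0.11],1],[[0,0,0],[0,0,-0.15],1],[[0,0,0],[0,0,-0.15],1]]'; python3 -m pendant '[[[0,0,0],[0,0,0],1]]'; python3 -c "
from h import *
p=wrist('w12')
"; python3 go.py 0.666 0.254 0.2
```

```text
clock: 28.5
tool_pos: [0.5413, 0.0233, 0.2359]
eef_rot: [0.996, 0.084, 0.006, -0.0]
contact_force: [0.2, 0.0, -0.1]
opening: 0.998
clock: 28.6
tool_pos: [0.5382, 0.0229, 0.2314]
eef_rot: [0.996, 0.084, 0.001, -0.0]
contact_force: [0.3, 0.1, -0.8]
opening: 0.999
pos [0.5374 0.0229 0.2302] jaw 9.7 turn [-0.     0.001 -0.   ] shift [ 0.1657 -0.2062  0.03  ] q7 -0.04 F [-0.8 -0.3  0.5] open 0.997 t 28.65
```

View pics/w12.png

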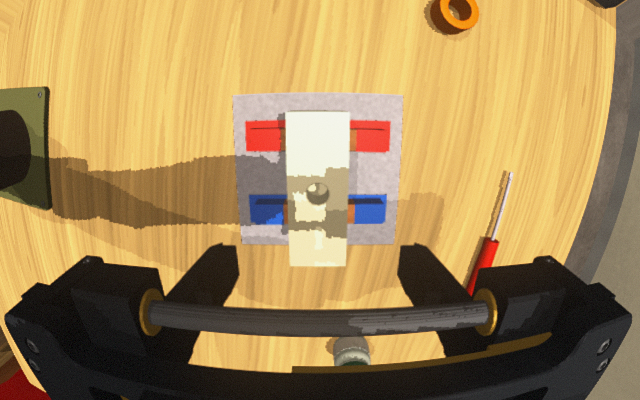

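The upper half sits in line on the lower, u 286–350 and v 111–267, with its hole at (317,193). The collar is at (455,12).

```bash
python3 -c "
from h import *
p=load('w12')
for z in (.09,.097,.104):
  c=plane(p,[(286,111),(350,111),(347,267),(289,267)],z)*1000; print(np.round(c.mean(0),1),np.round([np.linalg.norm(c[i]-c[(i+1)%4]) for i in range(4)],1))
print('hole',np.round(plane(p,[(317.5,192.5)],.097)*1000,1),'collar top',np.round(plane(p,[(459,12)],.036)*1000,1))
"
python3 -m pendant '[[[0,0,0],[0.166,-0.206,0.03],1],[[0,0,0],[0.166,-0.206,0.03],1],[[0,0,0],[0.166,-0.206,0.03],1],[[0,0,0],[0.166,-0.206,0.03],1],[[0,0,0],[0.166,-0.206,0.03],1],[[0,0,0],[0.166,-0.206,0.03],1],[[0,0,0],[0.166,-0.206,0.03],1],[[0,0,0],[0.166,-0.206,0.03],1],[[0,0,0],[0.166,-0.206,0.03],1]]'; python3 -c "
from h import *
p=wrist('w13'); m=cv2.inRange(hsv(p),(4,215,60),(18,255,255)); m[275:]=0; m[:,:230]=0;m[:,410:]=0
m=cv2.morphologyEx(m,cv2.MORPH_OPEN,np.ones((3,3)))
k=max(cv2.findContours(m,cv2.RETR_EXTERNAL,cv2.CHAIN_APPROX_NONE)[0],key=cv2.contourArea); print(cv2.boundingRect(k))
m[:]=0; cv2.drawContours(m,[k],-1,255,-1); box(p,m,(200,20,450,300),.036)
cv2.imwrite('pics/w13c.png',cv2.resize(p['image'][80:280,220:420,::-1],(400,400)))
"; python3 go.py 0.666 0.254 0.02
```

```text
[538.2  20.4  90. ] [ 57.3 156.5  60.3 156.5]
[537.8  22.4  97. ] [ 55.9 152.6  58.8 152.6]
[537.5  24.4 104. ] [ 54.4 148.7  57.3 148.7]
hole [[537.   24.3  97. ]] collar top [[663.  247.5  36. ]]
clock: 29.55
tool_pos: [0.6665, 0.2513, 0.2]
eef_rot: [0.997, 0.083, -0.001, 0.001]
contact_force: [0.6, -0.3, 0.1]
opening: 1.003
(292, 159, 49, 49)
c mm [663.5 251.4] size [46.9 50.2] yaw 25.6 px [292 159] [340 207]
pos [0.6667 0.2514 0.2005] jaw 9.5 turn [0.002 0.001 0.   ] shift [-1.000e-04 -3.000e-03  1.805e-01] q7 -0.3 F [-0.8 -0.5  0.2] open 0.995 t 29.6
```

View pics/w13c.png

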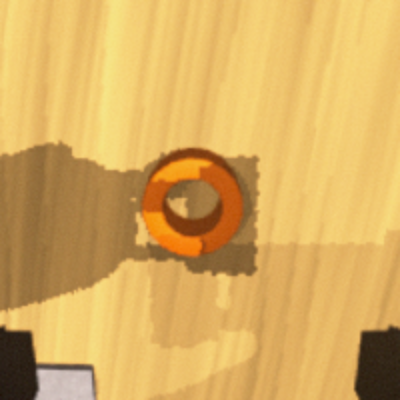

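In the crop the collar's top ring is centred at about (193,206), which is full-image (316.5,183).

```bash
python3 -c "
from h import *
p=load('w13')
c=plane(p,[(316.5,183),(291,183),(342,183),(316.5,159),(316.5,208.5)],.036)*1000; print(np.round(c,1)); print(np.linalg.norm(c[2]-c[1]),np.linalg.norm(c[4]-c[3]))
print(tri(p,(316.5,183),load('top0'),(213,149.5)))
"; python3 go.py 0.6645 0.251 0.02
```

```text
[[663.5 253.5  36. ]
 [638.1 249.3  36. ]
 [688.9 257.8  36. ]
 [659.5 277.7  36. ]
 [668.  226.6  36. ]]
51.557390908239974 51.77016288009693
(array([0.66384386, 0.25137833, 0.02775889]), np.float64(4.535235699591873e-05))
pos [0.6667 0.2514 0.2005] jaw 9.5 turn [0.002 0.001 0.   ] shift [-0.002  -0.0003  0.1805] q7 -0.3 F [-0.8 -0.5  0.2] open 0.995 t 29.6
```

```bash
python3 -m pendant '[[[0,0,0],[-0.003,-0.0015,0.05],1],[[0,0,0],[-0.003,-0.0015,0.1],1],[[0,0,0],[-0.003,-0.0015,0.14],1],[[0,0,0],[-0.003,-0.0015,0.168],1],[[0,0,0],[-0.003,-0.0015,0.179],1],[[0,0,0],[-0.003,-0.0015,0.183],1],[[0,0,0],[-0.003,-0.0015,0.183],0],[[0,0,0],[-0.003,-0.0015,0.183],0],[[0,0,0],[-0.003,-0.0015,0.183],0],[[0,0,0],[-0.003,-0.0015,0.183],0]]' 15; python3 -m pendant '[[[0,0,0],[0,0,0],0],[[0,0,0],[0,0,0],0],[[0,0,0],[0,0,0],0],[[0,0,0],[0,0,0],0]]'; python3 -m pendant '[[[0,0,0],[0,0,-0.02],0],[[0,0,0],[0,0,-0.06],0],[[0,0,0],[0,0,-0.11],0],[[0,0,0],[0,0,-0.15],0],[[0,0,0],[0,0,-0.16],0],[[0,0,0],[0,0,-0.16],0]]'; python3 go.py 0.5375 0.023 0.18 9.5
```

```text
clock: 30.6
tool_pos: [0.6645, 0.2553, 0.019]
eef_rot: [0.996, 0.084, 0.001, -0.0]
contact_force: [-0.4, 1.2, 0.0]
opening: 0.66
clock: 31.0
tool_pos: [0.6641, 0.2552, 0.0185]
eef_rot: [0.996, 0.084, 0.0, -0.0]
contact_force: [-1.5, -1.0, 6.7]
opening: 0.584
clock: 31.6
tool_pos: [0.665, 0.2554, 0.1808]
eef_rot: [0.996, 0.084, 0.002, -0.001]
contact_force: [-0.6, 0.5, 0.0]
opening: 0.584
pos [0.665  0.2554 0.1808] jaw 9.7 turn [-0.001 -0.005  0.003] shift [-1.648e-01  2.077e-01 -2.000e-04] q7 -0.31 F [-0.6  0.5  0. ] open 0.584 t 31.6
```

```bash
python3 -m pendant '[[[0,0,0],[-0.015,0.02,0],0],[[0,0,0],[-0.04,0.05,0],0],[[0,0,0],[-0.065,0.082,0],0],[[0,0,0],[-0.09,0.115,0],0],[[0,0,0],[-0.115,0.146,0],0],[[0,0,0],[-0.138,0.175,0],0],[[0,0,0],[-0.155,0.195,0],0],[[0,0,0],[-0.165,0.206,0],0],[[0,0,0],[-0.165,0.206,0],0],[[0,0,0],[-0.165,0.206,0],0]]'; python3 -c "
from h import *
p=wrist('w14')"; python3 go.py 0.5376 0.0255 0.1155 9.7
```

```text
clock: 32.6
tool_pos: [0.5362, 0.0255, 0.1773]
eef_rot: [0.996, 0.085, 0.0, -0.001]
contact_force: [0.0, -0.1, -0.4]
opening: 0.581
pos [0.5366 0.0261 0.1774] jaw 9.8 turn [-0.001 -0.001  0.002] shift [0.0009 0.0009 0.0619] q7 -0.07 F [ 0.2 -0.4 -0.6] open 0.583 t 32.65
```

View pics/w14.png

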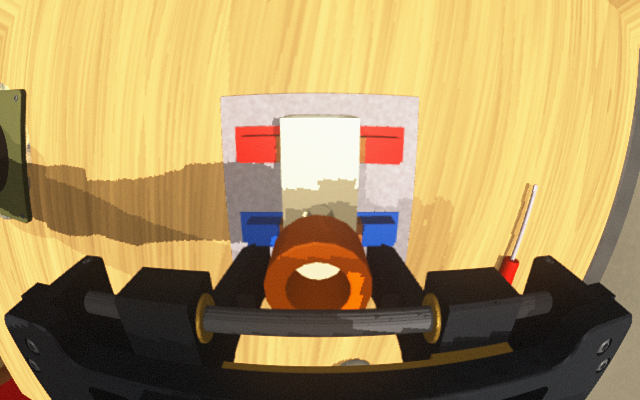

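The collar is held upright, its rim spanning u 265–373 and widest near v=288. Behind it the upper half's hole is partly visible at (318,212).

```bash
python3 -c "
from h import *
p=load('w14')
c=plane(p,[(265,288),(373,288),(319,288),(319,262)],.195)*1000; print(np.round(c,1),np.linalg.norm(c[0]-c[1]), p['Twt'][:3,3])
# bore far rim (toward image top) should lie 15 mm from centre
print('hole edges',np.round(plane(p,[(318,206)],.097)*1000,1))
"
```

```text
[[511.1  19.8 195. ]
 [561.2  28.3 195. ]
 [536.1  24.6 195. ]
 [533.7  38.3 195. ]] 50.77342168261711 [0.5361864  0.02550929 0.17725314]
hole edges [[534.4  32.   97. ]]
```

```bash
python3 -m pendant '[[[0,0,0],[0.001,0.0015,0.025],0],[[0,0,0],[0.001,0.0015,0.043],0],[[0,0,0],[0.001,0.0015,0.053],0],[[0,0,0],[0.001,0.0015,0.057],0],[[0,0,0],[0.001,0.0015,0.0585],0],[[0,0,0],[0.001,0.0015,0.0585],0]]'; python3 -m pendant '[[[0,0,0],[0,0,0.001],0],[[0,0,0],[0,0,0.0015],0],[[0,0,0],[0,0,0.0015],0]]'
```

```text
clock: 33.25
tool_pos: [0.5374, 0.0233, 0.1195]
eef_rot: [0.996, 0.085, 0.0, -0.0]
contact_force: [-0.2, -0.6, -0.3]
opening: 0.585
clock: 33.55
tool_pos: [0.5372, 0.0228, 0.118]
eef_rot: [0.996, 0.084, 0.0, -0.0]
contact_force: [0.1, -0.2, -0.6]
opening: 0.585
```

```bash
python3 -m pendant '[[[0,0,0],[0,-0.001,0.001],0],[[0,0,0],[0,-0.001,0.0015],0],[[0,0,0],[0,-0.001,0.0015],0]]'; python3 -m pendant '[[[0,0,0],[0,0,0.0005],0],[[0,0,0],[0,0,0.001],0],[[0,0,0],[0,0,0.001],0]]'
```

```text
clock: 33.85
tool_pos: [0.5367, 0.0239, 0.1161]
eef_rot: [0.996, 0.084, -0.0, -0.0]
contact_force: [-0.5, 0.2, -0.3]
opening: 0.585
clock: 34.15
tool_pos: [0.5368, 0.0238, 0.1154]
eef_rot: [0.996, 0.084, 0.0, -0.0]
contact_force: [-1.1, 0.5, 3.6]
opening: 0.58
```

Contact. I release, lift and check.

```bash
python3 -m pendant '[[[0,0,0],[0,0,0],0.9],[[0,0,0],[0,0,0],0.9],[[0,0,0],[0,0,0],0.9],[[0,0,0],[0,0,0],0.9],[[0,0,0],[0,0,0],0.9],[[0,0,0],[0,0,-0.02],0.9],[[0,0,0],[0,0,-0.05],1],[[0,0,0],[0,0,-0.09],1],[[0,0,0],[0,0,-0.13],1],[[0,0,0],[0,0,-0.13],1]]'; python3 -m pendant '[[[0,0,0],[0,0,0],1],[[0,0,0],[0,0,0],1]]'; python3 -c "
from h import *
from plant import r
p=wrist('w15'); s=r.snapshot('scene'); np.savez('scene1.npz',**s)
a=cv2.resize(p['image'][60:300,200:440],(400,400)); b=cv2.resize(s['image'][150:310,240:400],(400,400))
cv2.imwrite('pics/fin.png',np.hstack([a,b])[:,:,::-1])
"
```

```text
clock: 35.15
tool_pos: [0.54, 0.0241, 0.2501]
eef_rot: [0.996, 0.084, 0.005, -0.0]
contact_force: [0.5, -1.0, 0.8]
opening: 0.999
clock: 35.35
tool_pos: [0.5359, 0.0237, 0.2441]
eef_rot: [0.996, 0.084, -0.001, 0.0]
contact_force: [-0.5, 0.5, -0.9]
opening: 0.999
```

View pics/fin.png

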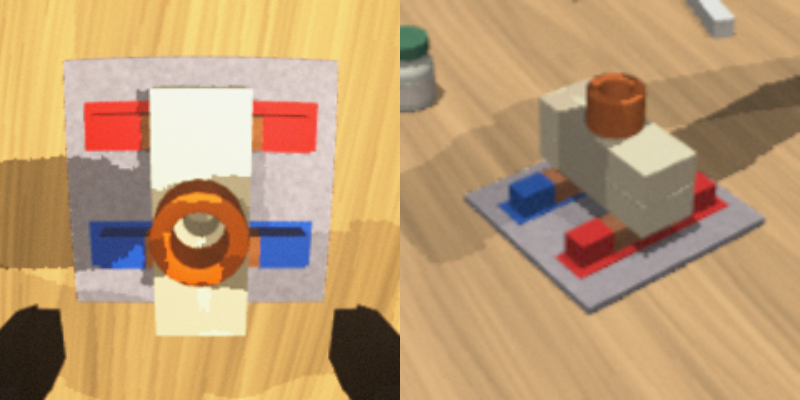

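The left crop shows the stack square and centred, with the collar's top ring centred at about (198,238) and the hole visible through its bore. The right crop shows all of it standing level. One numeric check of the collar remains.

```bash
python3 -c "
from h import *
p=load('w15')
f=lambda u,v:(200+.6*u,60+.6*v)
c=plane(p,[f(149,238),f(248,238),f(198.5,193),f(198.5,287)],.133)*1000
print('collar',np.round((c[0]+c[1])/2,1),np.round((c[2]+c[3])/2,1),np.linalg.norm(c[0]-c[1]),np.linalg.norm(c[2]-c[3]))
b=plane(p,[f(151,88),f(251,88),f(246,335),f(155,335)],.097)*1000; print('upper',np.round(b.mean(0),1),np.linalg.norm(b[0]-b[3]))
"
```

```text
collar [536.   22.8 133. ] [536.3  21.  133. ] 50.582551115971356 50.62260895368374
upper [537.4  22.5  97. ] 150.61863495427784
```

The collar is within about 2 mm of the upper half's centre, so I hand in.

```bash
python3 -c "
from plant import r
print(r.finish_job())"
```

```text
the job is handed in; nothing more can be done
None
```

The mould is set up on the board and the job is handed in, about 35 s into the 138 s allowed; the hand-in gives no verdict. The jar, the screwdriver and the white look-alike bar were never touched.

Last checks, from the wrist camera:

| Part | Measured position | Limit |
|---|---|---|
| Red batten | about 1 mm along and 2.5 mm across from its stripe centre | 15 mm along, 12 mm across |
| Blue batten | within about 2 mm of its stripe centre | 15 mm along, 12 mm across |
| Lower half | at (538, 22.5) mm; board centre is at about (537, 24) mm | 15 mm |
| Upper half | within about 1 mm of the lower half | 8 mm |
| Collar | about 1–2 mm off the upper half's centre | 8 mm |

- **Alignment:** the lower half's yaw is 99.5°, against 99.7° for square. The last picture showed the stack level, with the gripper open and clear above it.
- **Missed grasp:** the first grasp of the red batten failed because I lifted before the fingers had closed. The batten did not move, and the second try held.
- **Heights:** the two-view heights were rough. One blue batten reading, made from an unevenly lit colour blob, came out at -9 mm with a 9 mm ray gap and I discarded it. I relied instead on the known sizes matching at the assumed heights and on the contact forces when setting things down.

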